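# Clear the chips and rock the bung out of the casting box

## Task

Using the scraper block, and never the fingers, sweep the four stone chips off the casting box's cover plate into the gutter along its edge, and put the scraper back down on the bench. Then rock the tight wooden bung side to side while lifting until it comes out of its hole, without lifting or tipping the box, and put it in the small open tray beside the box. Leave the other things on the bench where they are.

Things in the scene. Friction and masses are not known exactly. Their poses are not given: they have to be found in the camera images.
- casting_box: Loose hollow box, about 1.6 kg, plywood sides, flat grey cover plate 170 (x) by 220 (y) mm whose top is 56 mm above the bench; z up. Origin at bench level under the plate's centre: the plate spans x -85..85, y -110..110 mm. It stands square on the bench, not fixed; its -x side faces the robot.
- gutter (a point): Middle of the open aluminium gutter's floor, along the casting box's -x edge over its whole width: box x -145..-85 mm, inner floor 6 mm and rim 30 mm above the bench. What is swept over the plate's -x edge drops into it. Axes as the box's.
- pour_hole (a point): Centre of the pour hole in the cover plate, on its top (box x 0, y 0). Hole 34 (x) by 60 (y) mm, narrowed by two sprung rubber lips, on its +y and -y sides, that squeeze the bung 8 mm below the plate's top with about 19 N each. Axes as the box's.
- bung: Tapered wooden bung, 90 g, in the pour hole. Origin on its axis, level with the plate's top when seated; z up, axes as the box's. Above the origin a head to grip: 30 (x) by 32 (y) mm, up to 58 mm high. Below, a plug 28 mm wide in x reaches 40 mm down, tapering in y from 38 to 30 mm.
- bung_top (a point): Centre of the bung's top face, 58 mm above its origin. A straight pull lifts the box before the bung slips (it holds some 30 N) until it is about 20 mm up. Leaning it to +y and -y by 0.15 to 0.25 rad about the lips (0.7 N m), gripped firmly across y, and raising it about 3 mm per swing, walks it out.
- scraper: Wooden scraper block with a rubber edge below, standing on the bench. Origin at the centre of its underside; z up. Foot 28 (x) by 76 (y) by 24 mm high, above it a grip 24 (x) by 60 (y) mm up to 64 mm high. Its wide faces look to +x and -x. 150 g.
- chip0: Loose pale stone chip on the cover plate, a faceted disc about 22 mm across and 9 mm high, origin at the centre of its underside. Chips lie at either side (+y, -y) of the bung.
- chip1: Loose pale stone chip on the cover plate, a faceted disc about 22 mm across and 9 mm high, origin at the centre of its underside. Chips lie at either side (+y, -y) of the bung.
- chip2: Loose pale stone chip on the cover plate, a faceted disc about 22 mm across and 9 mm high, origin at the centre of its underside. Chips lie at either side (+y, -y) of the bung.
- chip3: Loose pale stone chip on the cover plate, a faceted disc about 22 mm across and 9 mm high, origin at the centre of its underside. Chips lie at either side (+y, -y) of the bung.
- tray: Small open black plastic tray fixed on the bench beside the box (on either side), outside 160 (x) by 140 (y) by 45 mm high, walls and floor 4 mm thick, origin at the centre of its underside.
- pot: Bystander: clear plastic pot, 84 mm across, 110 mm high, origin at the underside's centre.
- tin: Bystander: closed tin, 80 mm across, 100 mm high, origin at the underside's centre.
- jar: Bystander: closed jar, 52 mm across, 75 mm high, origin at the underside's centre.
- tape: Bystander: roll of tape lying flat, 90 mm across, 30 mm high, origin at the underside's centre.
- level: Bystander: spirit level standing on edge, 22 (x) by 240 (y) by 50 mm high, origin at the underside's centre.
- offcut: Bystander: wooden offcut, 90 (x) by 45 (y) by 35 mm high, origin at the underside's centre.
Things that resemble listed ones, but are neither listed nor needed, are in the scene too. What is shaped like the bung but yellow is not meant.

How it is judged:
On the way, in this order (a step that is already met when the one before it is completed fails the run):
1. all four chips lie in the gutter (x of chip0 in the frame of casting_box between -0.15 and -0.088 m and z of each of chip0, chip1, chip2, chip3 in the frame of casting_box below 0.045 m and x of chip1 in the frame of casting_box between -0.15 and -0.088 m and x of chip2 in the frame of casting_box between -0.15 and -0.088 m and x of chip3 in the frame of casting_box between -0.15 and -0.088 m), for 0.2 s.
2. with the chips in the gutter and the scraper on the bench, the bung is leaned over, still in its hole (all of step 1 and angle between bung's own z axis and vertical above 0.06 rad and height (world z) of scraper below 0.04 m and z of bung in the frame of casting_box between 0.045 and 0.072 m and horizontal distance between bung and casting_box below 0.02 m).
3. the bung is rocked back upright, still in its hole (angle between bung's own z axis and vertical below 0.05 rad and z of bung in the frame of casting_box between 0.045 and 0.072 m and horizontal distance between bung and casting_box below 0.02 m).
At the end, for the whole second after the job is handed in: The four chips lie in the gutter (beyond the plate's -x edge, below its top); the bung lies or stands at rest inside the tray; the scraper is at rest on the bench (origin below 40 mm), not in the tray; the box stands flat on the bench (all of step 1 and x of bung in the frame of tray between -0.08 and 0.08 m and y of bung in the frame of tray between -0.07 and 0.07 m and z of bung in the frame of tray below 0.065 m and linear speed of each of bung, scraper below 0.03 m/s and height (world z) of scraper below 0.04 m and height (world z) of casting_box below 0.005 m and not (x of scraper in the frame of tray between -0.08 and 0.08 m and y of scraper in the frame of tray between -0.07 and 0.07 m)); the robot touches nothing.
It fails at once if the casting box is lifted off the bench (by more than 8 mm) or tipped (by more than 0.08 rad) (height (world z) of casting_box above 0.008 m or angle between casting_box's own z axis and vertical above 0.08 rad).
It fails at once if the fingers touch a chip (contact force between the fingers and chip0 above 0.5 N or contact force between the fingers and chip1 above 0.5 N or contact force between the fingers and chip2 above 0.5 N or contact force between the fingers and chip3 above 0.5 N).
It fails at once if a bystander is moved by more than 40 mm (distance of any of pot, tin, jar, tape, level, offcut from where it was at the start of the episode above 0.04 m).
It also fails if it takes over 72 s, if anything falls off the work surface, if the arm or the gripper's body presses on something with over 40 N, if the wrist force passes 120 N, or if a joint passes its speed limit or range.

## Robot

A 6-joint arm with a two-finger parallel gripper is mounted at the origin on the work surface. World frame = base frame: x ahead of the robot, y to its left, z up, the work surface at z = 0. Lengths are in m, angles in rad, forces in N, time in s.
With the tool pointing down it reaches from about 0.275 to 0.875 m from the base axis. Payload 12.5 kg.
Tool frame: the origin (TCP) lies on the centre line of the jaws, within the pads' length; the fingertips stand 25 mm ahead of it and the grasp point (between the pads) lies 6 mm ahead of it (bot.tcp_to_tips is the distance from the TCP to the fingertips, in m); z points along the fingers, y is the line along which they close (so a half turn about z gives the same grasp; the last joint's range is limited). The gripper opens to 85 mm and grips with 20 to 120 N. Pads are 22 mm wide; open, the fingers measure 114 mm over their backs; the gripper's body (76 mm by 85 mm) begins 54 mm behind the grasp point. The pads swing forward as they close: fully open they stand 13 mm farther back than shut.
Start: joints at [-1.301, 0.351, 1.652, -0, 1.139, -0.085], TCP at [0.191, -0.516, 0.256] pointing down, gripper open.
Joint ranges: [-2.75, 2.75], [-0.79, 2.1], [0.01, 2.65], [-1.57, 4.71], [0.07, 3.14], [-2.87, 2.87]. Speed limits (rad/s): [2.22, 2.22, 2.79, 3.14, 3.14, 3.14].

## Interface

Orientations are given as a unit quaternion [w, x, y, z].
In Python, from cell import bot, vision, hand_in gives the robot as it stands.
- The arm moves only by the tool send_rows, never from a script. Its argument "targets" is a list of rows, each a list of 7 numbers: the shift along the tool's x, y, z in mm, then the turn, a rotation vector about the tool's x, y, z in degrees, then the opening, from 0 (shut) to 1 (fully open). In form: [[dx, dy, dz, wx, wy, wz, fingers], ...]. A call has 1 to 12 rows; each row shifts and turns the commanded pose from where the row before left it, along the tool's axes as they then stand; what a row does not reach is not made up. A row lasts 1/10 s, in which the tool goes at most 50 mm and 8.59 degrees, less where a joint would pass 70% of its speed; a pose out of reach is approached as far as the arm can. A call with a gripper value outside its range is refused whole. The fingers move at their own pace and stop on an object; "squeeze" is the grip in N (left out, the last holds). Time passes only in rows, so rows that do not move let the fingers close. It gives the time, the measured TCP pose, the force, the opening and the grip force at its end, in the units of the state.
- bot.read_state(): the state, without advancing time (a new reading comes with each control period).
- vision.read_camera(name): name is "scene" or "top" or "wrist"; returns a dict with "img" (400x640x3 uint8, red, green, blue), "K" (3x3 intrinsics, pixels), "T" (4x4, takes a point from camera to world coordinates); the wrist camera has in their place "mount" (4x4, takes a point from camera to tool coordinates, whose origin is the TCP and whose axes are the flange's). Camera axes: x right, y up, looking along -z (the intrinsics and any distortion apply to the point x, -y, -z); pixel columns grow to the right and rows downward; lengths in m; the calibration is good to about 2 mm. A picture is of the moment at which its call begins: read the wrist's pose just before it. There is no depth.
- hand_in(): hands the job in; it is judged then, once.
Trained networks look in a picture, given as the dict that the camera call returned (one of the last four; its "shot" number tells which), for a name from the list of things; names that differ only in an ending like _2 or _b are one class to them, and where a whole thing is asked for, a point or a joint stands for the part that bears it (a point fixed in the world has none). Each returns a list of dicts, best first, with "p" (0 to 1); they miss things now and then, are a little off and sometimes report something else, mostly with a low value. They report only what shows in the picture. A call takes as long as a camera call. They do not tell look-alikes from the thing itself.
- vision.recognise(picture, target): "xyz" ([x, y, z] in m, in world coordinates, good to about 4 mm: the middle of the surface that is visible of it).
The state is a dict: "time": time; "q": joint angles; "qd": joint speeds; "joint_efforts": joint torques, N m; "ee_pos": TCP position; "ee_rot": TCP orientation; "force": force on the tool from outside, world axes, zero at the start; "torque": the same for the moment, N m; "width": finger opening in m; "gripper_force": force on a finger pad.
Only numpy, scipy, OpenCV 4.12 (cv2) and the standard library are available. Lean on these libraries where they do the work, as an engineer would, in place of code of your own. Each camera call takes 0.05 s, during which the arm holds its last target. There are 200 camera calls.

## Working session

There is one attempt and no reset: what is moved stays moved. The work goes in short steps, Python scripts to look and compute and a tool call to move; the robot and the scene stay as the last step left them, time stands still between calls to the robot, and variables do not carry over. Pictures are saved under pics/ and viewed, at most 12 in all, crops included, and the job is handed in when it is done.

Besides the shell and the picture viewer there is one more tool, called after "Call:" as name(argument=value, ...) on one line, values as JSON. send_rows: Moves the arm, as the interface text tells. Its arguments: {"type":"object","properties":{"targets":{"type":"array"},"squeeze":{"type":"number"}},"required":["targets"]}

```bash
mkdir -p pics; ls
cat > h.py <<'E'
import numpy as np, cv2
from cell import bot, vision
def pix(c,p):
    T=np.array(c["T"]);q=np.linalg.inv(T)@np.append(p,1.);K=np.array(c["K"]);v=K@np.array([q[0],-q[1],-q[2]]);return (v[:2]/v[2]).round(0)
def ray(c,u,v,z,T=None):
    T=np.array(c["T"]) if T is None else T
    d=np.linalg.inv(np.array(c["K"]))@np.array([u,v,1.]);d=T[:3,:3]@np.array([d[0],-d[1],-d[2]]);o=T[:3,3]
    return (o+d*(z-o[2])/d[2]).round(4)
def save(c,n,crop=None,s=1):
    i=c["img"]
    if crop: i=i[crop[1]:crop[3],crop[0]:crop[2]]
    cv2.imwrite(f"pics/{n}.png",cv2.resize(i[:,:,::-1],None,fx=s,fy=s,interpolation=cv2.INTER_CUBIC))
E
python3 - <<'E'
from h import *
for n in("top","scene"):
    c=vision.read_camera(n);save(c,n+"0",s=1.25)
    print(n,c["T"][:3,3] if hasattr(c["T"],'shape') else c["T"])
    for t in "casting_box bung bung_top scraper chip0 tray gutter pour_hole".split():
        for r in vision.recognise(c,t)[:6]: print(n,t,round(r["p"],2),np.round(r["xyz"],3),pix(c,r["xyz"]))
print(bot.read_state())
E
```

```text
pics
top [ 0.50483716 -0.01052307  1.16435564]
top casting_box 0.8 [0.55  0.041 0.056] [301. 205.]
top bung 0.7 [ 0.667 -0.13   0.101] [362. 162.]
top bung 0.66 [0.586 0.036 0.115] [302. 191.]
top bung 0.53 [0.624 0.259 0.075] [225. 179.]
top bung_top 0.63 [ 0.671 -0.125  0.099] [360. 161.]
top bung_top 0.44 [0.585 0.036 0.115] [302. 191.]
top scraper 0.53 [0.435 0.362 0.066] [188. 245.]
top chip0 0.39 [ 0.551 -0.039  0.069] [329. 204.]
top tray 0.86 [ 0.46  -0.367  0.003] [437. 235.]
top tray 0.56 [ 0.693 -0.302  0.057] [418. 156.]
top gutter 0.93 [0.551 0.039 0.056] [302. 204.]
top gutter 0.54 [0.71  0.269 0.097] [220. 147.]
top pour_hole 0.74 [0.546 0.041 0.056] [301. 206.]
top pour_hole 0.37 [ 0.696 -0.302  0.054] [418. 155.]
scene [1.16512114 0.55546095 0.64416543]
scene casting_box 0.89 [0.612 0.074 0.058] [352. 236.]
scene bung 0.83 [0.6   0.044 0.088] [347. 217.]
scene bung 0.77 [ 0.685 -0.114  0.057] [276. 212.]
scene bung_top 0.94 [ 0.683 -0.115  0.059] [276. 211.]
scene bung_top 0.72 [0.597 0.053 0.092] [350. 217.]
scene scraper 0.95 [0.438 0.376 0.035] [514. 278.]
scene c
[... 452 characters left out ...]
time': 0.9, 'q': array([-1.30060308e+00,  3.50654867e-01,  1.65181307e+00,  4.53509528e-06,
        1.13910016e+00, -8.46323835e-02]), 'qd': array([ 2.72031425e-04,  7.30399573e-05,  1.26882036e-03, -8.24579888e-04,
       -2.32026849e-03,  1.35467195e-04]), 'joint_efforts': array([-3.02372962e-05, -5.06029379e+01, -2.91647047e+01, -3.44761156e-05,
        8.15833173e-04, -1.92953161e-05]), 'ee_pos': array([ 0.19108768, -0.51571671,  0.25630932]), 'ee_rot': array([1.20351563e-05, 9.84303750e-01, 1.76482657e-01, 3.18826692e-06]), 'force': array([ 0.07592406,  0.24119338, -0.19656489]), 'torque': array([-0.01817237,  0.038177  , -0.00181476]), 'gripper_force': 0.0, 'width': 0.0853786679024192}
```

View pics/top0.png

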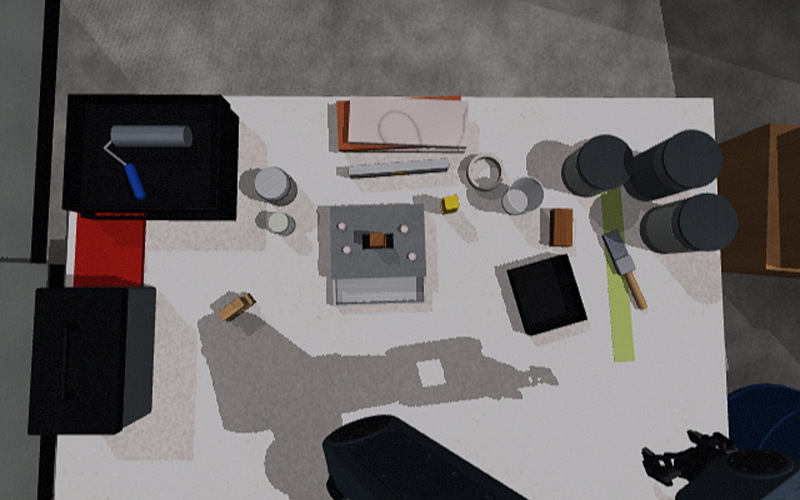

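View pics/scene0.png

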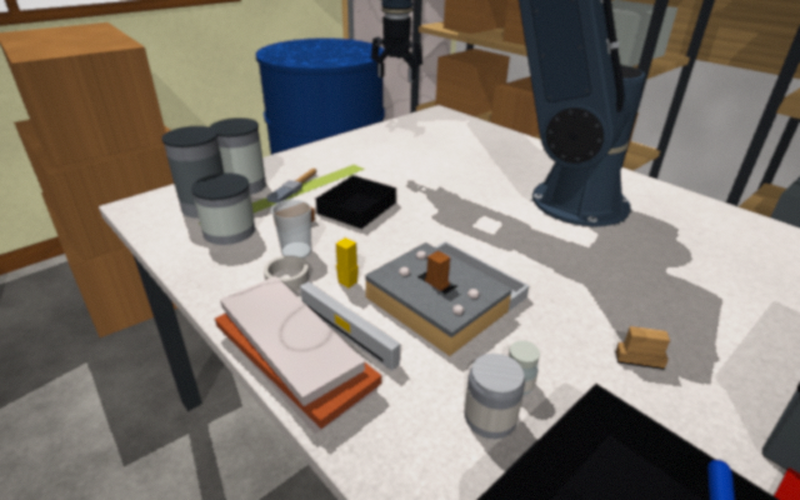

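Run:
```python
from h import *
c=vision.read_camera("top");i=c["img"]
a=cv2.resize(i[155:250,255:350],None,fx=6,fy=6,interpolation=cv2.INTER_CUBIC)
b=cv2.resize(i[225:263,168:212],None,fx=5,fy=5,interpolation=cv2.INTER_CUBIC)
t=cv2.resize(i[195:275,400:476],None,fx=2.8,fy=2.8,interpolation=cv2.INTER_CUBIC)
o=np.zeros((570,800,3),np.uint8);o[:570,:570]=a;o[:190,575:795]=b;o[200:200+t.shape[0],575:575+t.shape[1]]=t
cv2.imwrite("pics/crop1.png",o[:,:,::-1])
import pickle;pickle.dump({k:c[k] for k in("img","K","T")},open("top.pkl","wb"))
```

```text
(no output)
```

View pics/crop1.png

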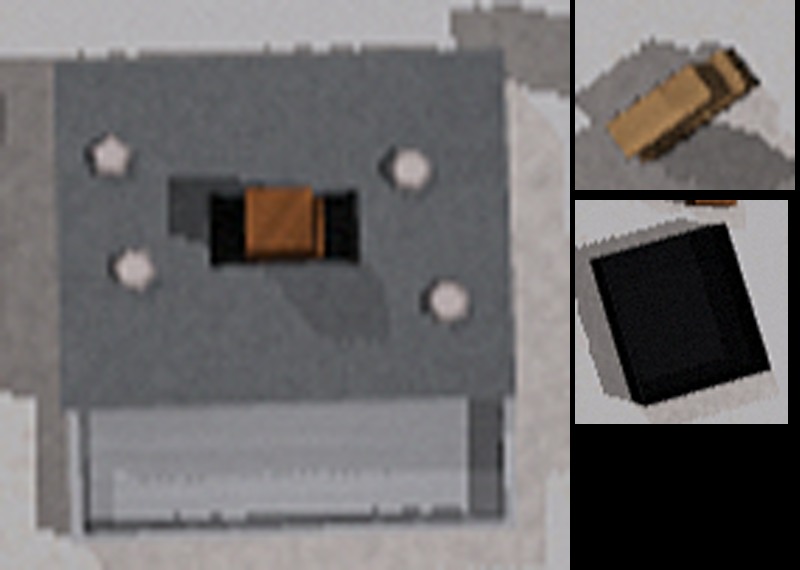

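The brown bung at crop (282,222) stands in the plate's hole, so it is the one meant. The yellow look-alike at top0 (450,203) stands outside the box. The chips are at crop (111,157), (134,270), (409,168) and (448,301). The scraper grip is at crop (658,112).

Run:
```python
from h import *
import pickle
c=pickle.load(open("top.pkl","rb"))
A=lambda u,v,z:ray(c,255+(u+.5)/6-.5,155+(v+.5)/6-.5,z)
B=lambda u,v,z:ray(c,168+(u-575)/5-.4,225+v/5-.4,z)
T=lambda u,v,z:ray(c,400+(u-575)/2.8-.3,195+(v-200)/2.8-.3,z)
def rect(P):
    P=np.array(P)[:,:2];print(P.tolist(),"ctr",P.mean(0),[np.degrees(np.arctan2(*(P[(i+1)%4]-P[i])[::-1])).round(1) for i in range(4)],[np.linalg.norm(P[(i+1)%4]-P[i]).round(3) for i in range(4)])
print("box");rect([A(*p,.056) for p in((53,58),(503,50),(514,395),(64,405))])
print("hole",rect([A(*p,.056) for p in((210,195),(357,190),(359,261),(210,264))]))
print("bungtop");rect([A(*p,.114) for p in((246,188),(311,186),(314,255),(247,258))])
print("chips",[A(*p,.065)[:2].tolist() for p in((111,157),(134,270),(409,168),(448,301))])
print("scr");rect([B(*p,.064) for p in((605,130),(690,65),(712,98),(628,160))])
print("tray");rect([T(*p,.045) for p in((590,262),(722,223),(770,372),(645,405))])
for n in "pot tin jar tape level offcut".split():
    pass
```

```text
box
[[0.6682, 0.1528], [0.6727, -0.0666], [0.5047, -0.0717], [0.4995, 0.1454]] ctr [0.586275 0.039975] [np.float64(-88.8), np.float64(-178.3), np.float64(91.4), np.float64(2.5)] [np.float64(0.219), np.float64(0.168), np.float64(0.217), np.float64(0.169)]
[[0.6013, 0.0758], [0.6039, 0.0044], [0.5694, 0.0034], [0.5678, 0.0755]] ctr [0.5856   0.039775] [np.float64(-87.9), np.float64(-178.3), np.float64(91.3), np.float64(0.5)] [np.float64(0.071), np.float64(0.035), np.float64(0.072), np.float64(0.034)]
hole None
bungtop
[[0.5995, 0.0548], [0.6005, 0.0248], [0.5687, 0.0233], [0.5673, 0.0541]] ctr [0.584   0.03925] [np.float64(-88.1), np.float64(-177.3), np.float64(92.6), np.float64(1.2)] [np.float64(0.03), np.float64(0.032), np.float64(0.031), np.float64(0.032)]
chips [[0.6188, 0.1229], [0.5643, 0.1113], [0.6138, -0.0207], [0.5497, -0.0396]]
scr
[[0.4181, 0.4042], [0.455, 0.3569], [0.4363, 0.3438], [0.4012, 0.3907]] ctr [0.42765 0.3739 ] [np.float64(-52.0), np.float64(-145.0), np.float64(126.8), np.float64(38.6)] [np.float64(0.06), np.float64(0.023), np.float64(0.059), np.float64(0.022)]
tray
[[0.5154, -0.2626], [0.5566, -0.4023], [0.4013, -0.4488], [0.3673, -0.3177]] ctr [ 0.46015 -0.35785] [np.float64(-73.6), np.float64(-163.3), np.float64(104.5), np.float64(20.4)] [np.float64(0.146), np.float64(0.162), np.float64(0.135), np.float64(0.158)]
```

Call:
send_rows(targets=[[44.3,-1.8,0,0,0,-4.6,1],[44.3,-1.8,0,0,0,-4.6,1],[44.3,-1.8,0,0,0,-4.6,1],[44.3,-1.8,0,0,0,-4.6,1],[44.3,-1.8,0,0,0,-4.6,1],[44.3,-1.8,0,0,0,-4.6,1],[44.3,-1.8,0,0,0,-4.6,1],[44.3,-1.8,0,0,0,-4.6,1],[44.3,-1.8,0,0,0,-4.6,1],[44.3,-1.8,0,0,0,-4.6,1],[44.3,-1.8,0,0,0,-4.6,1],[44.3,-1.8,0,0,0,-4.6,1]])

```text
time: 2.15
ee_pos: [0.5345, -0.1339, 0.2563]
ee_rot: [0.0, 0.79, 0.614, 0.0]
force: [0.9, 0.3, 1.2]
width: 0.0855
gripper_force: 0.0
```

Call:
send_rows(targets=[[44.3,-1.8,0,0,0,-4.6,1],[44.3,-1.8,0,0,0,-4.6,1],[44.3,-1.8,0,0,0,-4.6,1],[44.3,-1.8,0,0,0,-4.6,1],[44.3,-1.8,0,0,0,-4.6,1],[44.3,-1.8,0,0,0,-4.6,1],[44.3,-1.8,0,0,0,-4.6,1],[44.3,-1.8,0,0,0,-4.6,1],[44.3,-1.8,0,0,0,-4.6,1],[44.3,-1.8,0,0,0,-4.6,1],[44.3,-1.8,0,0,0,-4.6,1],[0,0,0,0,0,0,1]])

```text
time: 3.35
ee_pos: [0.4424, 0.3315, 0.2563]
ee_rot: [-0.0, 0.45, 0.893, 0.0]
force: [0.5, -1.0, 0.3]
width: 0.0856
gripper_force: 0.0
```

```bash
cat >> h.py <<'E'
from scipy.spatial.transform import Rotation as R
def pose(s=None):
    s=s or bot.read_state();q=np.array(s["ee_rot"]);return np.array(s["ee_pos"]),R.from_quat(q[[1,2,3,0]])
def theta(r): x=r.as_matrix()[:,0];return np.degrees(np.arctan2(x[1],x[0]))
def delta(xyz,th):
    "shift (mm, tool axes) and wz (deg) to a tool-down pose"
    p,r=pose();print("pos",p.round(4),"th",theta(r).round(2),"-> shift",(r.inv().apply(np.array(xyz)-p)*1000).round(1),"wz",round(-((th-theta(r)+180)%360-180),2))
def wrist():
    p,r=pose();c=vision.read_camera("wrist");T=np.eye(4);T[:3,:3]=r.as_matrix();T[:3,3]=p;c["T"]=T@np.array(c["mount"]);return c
E
python3 - <<'E'
from h import *
c=wrist();save(c,"w1");print(c["T"][:3,3])
for r in vision.recognise(c,"scraper"): print(r["p"],r["xyz"],pix(c,np.array(r["xyz"])))
delta([.428,.374,.12],127)
import pickle;pickle.dump({k:c[k] for k in("img","K","T")},open("w.pkl","wb"))
E
```

```text
[0.40011831 0.38750896 0.37408952]
0.81 [0.4257, 0.3791, 0.0669] [341. 139.]
pos [0.4446 0.3286 0.2563] th 126.21 -> shift [ 46.4  13.5 136.3] wz -0.79
```

View pics/w1.png

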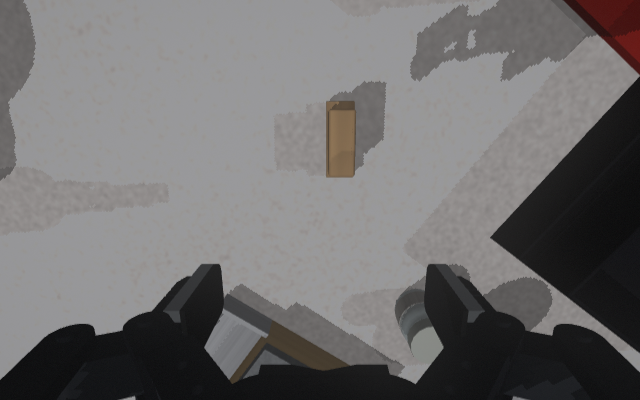

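The scraper's grip top spans about (329..355, 109..177), upright in the picture, so θ is nearly aligned. The foot's lip shows above it.

Run:
```python
from h import *
import pickle
c=pickle.load(open("w.pkl","rb"))
P=np.array([ray(c,u,v,.064)[:2] for u,v in((329.5,110),(354.5,110),(354.5,177),(328.5,177))]);print(P,P.mean(0),[np.linalg.norm(P[i]-P[i-1]).round(4) for i in range(4)])
d=P[0]-P[3]+P[1]-P[2];print(np.degrees(np.arctan2(d[1],d[0])))
delta([*P.mean(0),.12],127)
```

```text
[[0.4028 0.3924]
 [0.4204 0.4055]
 [0.4569 0.3588]
 [0.4376 0.3445]] [0.429425 0.3753  ] [np.float64(0.0592), np.float64(0.0219), np.float64(0.0593), np.float64(0.024)]
127.00532554038311
pos [0.4446 0.3286 0.2563] th 126.21 -> shift [ 46.7  15.4 136.3] wz -0.79
```

Call:
send_rows(targets=[[24,7.3,0,0,0,-0.8,1],[22.5,7.4,0,0,0,0,1],[0,0,45,0,0,0,1],[0,0,45,0,0,0,1],[0,0,45,0,0,0,1],[0,0,30,0,0,0,1],[0,0,20,0,0,0,1],[0,0,16,0,0,0,1],[0,0,0,0,0,0,1],[0,0,0,0,0,0,0],[0,0,0,0,0,0,0],[0,0,0,0,0,0,0]], squeeze=60)

```text
time: 4.65
ee_pos: [0.4296, 0.3745, 0.0564]
ee_rot: [0.0, 0.447, 0.895, 0.001]
force: [-0.1, -0.1, 0.5]
width: 0.0439
gripper_force: 0.0
```

Call:
send_rows(targets=[[0,0,0,0,0,0,0],[0,0,0,0,0,0,0],[0,0,0,0,0,0,0],[0,0,0,0,0,0,0]])

```text
time: 5.05
ee_pos: [0.4294, 0.3744, 0.0559]
ee_rot: [0.0, 0.447, 0.895, 0.0]
force: [-0.2, -0.6, 5.6]
width: 0.0232
gripper_force: 62.5
```

Call:
send_rows(targets=[[0,0,-50,0,0,0,0],[0,0,-50,0,0,7.1,0],[0,0,-50,0,0,7.1,0],[0,0,0,0,0,7.1,0],[0,0,0,0,0,7.1,0],[0,0,0,0,0,7.1,0],[-37.3,30.8,0,0,0,0,0],[-37.3,30.8,0,0,0,0,0],[-37.3,30.8,0,0,0,0,0],[-37.3,30.8,0,0,0,0,0],[-37.3,30.8,0,0,0,0,0],[-37.3,30.8,0,0,0,0,0]])

```text
time: 6.25
ee_pos: [0.6202, 0.1533, 0.205]
ee_rot: [-0.0, 0.698, 0.716, -0.0]
force: [0.8, 0.3, -1.9]
width: 0.0232
gripper_force: 61.5
```

Call:
send_rows(targets=[[-37.3,30.8,0,0,0,0,0],[0,0,0,0,0,0,0],[0,0,0,0,0,0,0]])

```text
time: 6.55
ee_pos: [0.6511, 0.1177, 0.2045]
ee_rot: [-0.001, 0.699, 0.715, -0.0]
force: [0.3, 0.0, -1.9]
width: 0.0235
gripper_force: 61.2
```

Run:
```python
from h import *
c=wrist();cs=vision.read_camera("scene")
delta([.652,.1188,.116],91.5);print(bot.read_state()["force"],bot.read_state()["width"])
import pickle;pickle.dump({k:c[k] for k in("img","K","T")},open("w.pkl","wb"))
a=cs["img"][150:290,250:450];o=np.zeros((580,640,3),np.uint8);o[:330]=c["img"][70:];o[340:560,:314]=cv2.resize(a,(314,220));cv2.imwrite("pics/w2.png",o[:,:,::-1])
```

```text
pos [0.6504 0.1193 0.2049] th 91.46 -> shift [-0.5  1.7 88.9] wz -0.04
[-0.66777131  1.25533929 -1.91835132] 0.023374855592595282
```

View pics/w2.png

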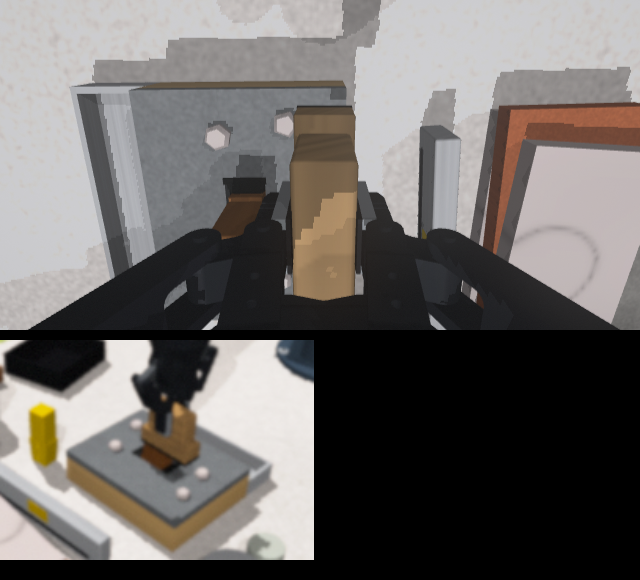

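Run:
```python
from h import *
import pickle
c=pickle.load(open("w.pkl","rb"))
for n,u,v,z in(("chipA",284,195,.0605),("chipB",217,207,.0605),("cornerTR",345,155,.056),("cornerTL",138,158,.056)): print(n,ray(c,u,v,z))
```

```text
chipA [0.6184 0.124  0.0605]
chipB [0.5649 0.1129 0.0605]
cornerTR [0.6655 0.156  0.056 ]
cornerTL [0.5043 0.1498 0.056 ]
```

Call:
send_rows(targets=[[-3,1,40,0,0,0,0],[0,0,30,0,0,0,0],[0,0,15,0,0,0,0],[0,0,7,0,0,0,0],[0,0,0,0,0,0,0]])

```text
time: 7.15
ee_pos: [0.6523, 0.1162, 0.1138]
ee_rot: [0.0, 0.698, 0.716, 0.0]
force: [-0.1, 0.2, -1.8]
width: 0.0235
gripper_force: 61.3
```

Run:
```python
from h import *
delta([.503,.112,.1125],91.5);print(bot.read_state()["force"],bot.read_state()["width"])
```

```text
pos [0.6523 0.1162 0.1138] th 91.47 -> shift [  -0.4 -149.4    1.2] wz -0.03
[-0.07896157  0.21932329 -1.83760599] 0.023540744131143026
```

Call:
send_rows(targets=[[0,-9,0.8,0,0,0,0],[0,-13,0,0,0,0,0],[0,-13,0,0,0,0,0],[0,-13,0,0,0,0,0],[0,-13,0,0,0,0,0],[0,-13,0,0,0,0,0],[0,-13,0,0,0,0,0],[0,-13,0,0,0,0,0],[0,-13,0,0,0,0,0],[0,-13,0,0,0,0,0],[0,-12,0,0,0,0,0],[0,-10,0,0,0,0,0]])

```text
time: 8.35
ee_pos: [0.5036, 0.112, 0.1136]
ee_rot: [0.001, 0.698, 0.716, 0.001]
force: [-0.9, 0.7, -1.4]
width: 0.0232
gripper_force: 61.3
```

Call:
send_rows(targets=[[0,-2,0,0,0,0,0],[0,0,0,0,0,0,0],[0,0,0,0,0,0,0]])

```text
time: 8.65
ee_pos: [0.5028, 0.1118, 0.1128]
ee_rot: [0.0, 0.698, 0.716, 0.0]
force: [0.7, 0.2, -1.3]
width: 0.0235
gripper_force: 61.3
```

Run:
```python
from h import *
delta([.503,.112,.1125],91.5);print(bot.read_state()["force"])
c=vision.read_camera("scene");save(c,"s2",(250,140,470,290),3.6)
for r in vision.recognise(c,"chip0"): print(r["p"],r["xyz"],pix(c,np.array(r["xyz"])))
```

```text
pos [0.5028 0.1118 0.1128] th 91.43 -> shift [0.2 0.2 0.3] wz -0.07
[ 0.73093471  0.22933029 -1.25425122]
0.44 [0.5551, -0.0369, 0.0659] [336. 203.]
```

View pics/s2.png

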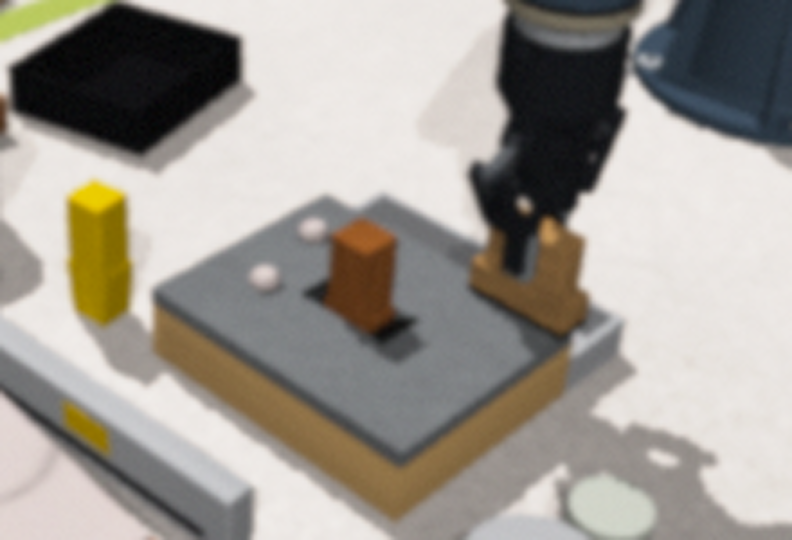

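Call:
send_rows(targets=[[0,0,-45,0,0,0,0],[0,0,-50,0,0,0,0],[-28.8,29.5,0,0,0,0,0],[-28.8,29.5,0,0,0,0,0],[-28.8,29.5,0,0,0,0,0],[-28.8,29.5,0,0,0,0,0],[-28.8,29.5,0,0,0,0,0],[0,0,0,0,0,0,0],[0,0,40,0,0,0,0],[0,0,20,0,0,0,0],[0,0,0,0,0,0,0]])

```text
time: 9.85
ee_pos: [0.6515, -0.028, 0.1442]
ee_rot: [-0.002, 0.698, 0.716, -0.002]
force: [-0.6, 0.7, -1.7]
width: 0.0233
gripper_force: 61.4
```

Run:
```python
from h import *
delta([.654,-.028,.1127],91.5)
c=vision.read_camera("scene")
for r in vision.recognise(c,"chip0"): print(r["p"],r["xyz"],pix(c,np.array(r["xyz"])))
c=wrist()
for r in vision.recognise(c,"chip0"): print(r["p"],r["xyz"],pix(c,np.array(r["xyz"])))
save(c,"w3")
```

```text
pos [ 0.6515 -0.028   0.1442] th 91.43 -> shift [-0.1  2.7 31.5] wz -0.07
0.68 [0.607, 0.08, 0.0557] [355. 237.]
0.49 [0.7483, -0.2235, 0.0235] [231. 213.]
0.47 [0.5556, -0.036, 0.0653] [336. 203.]
0.85 [0.5513, -0.0337, 0.069] [159. 235.]
0.84 [0.6142, -0.0176, 0.0657] [262. 211.]
0.77 [0.4649, 0.0986, 0.0135] [46. 15.]
```

View pics/w3.png

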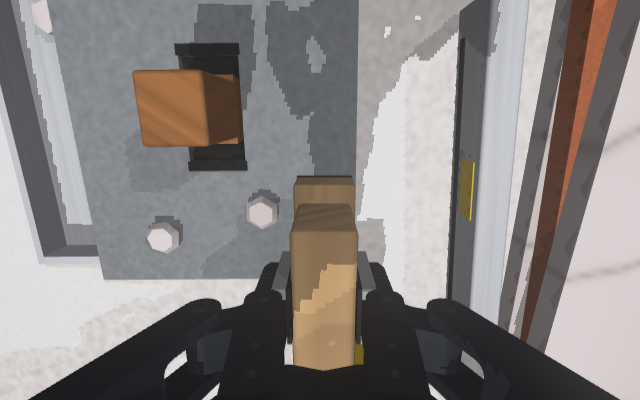

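The two -y chips are at (262,211) and (163,236), clear of the scraper. One swept chip shows in the gutter at (42,15).

Call:
send_rows(targets=[[0,2,18,0,0,0,0],[0,0,13,0,0,0,0],[0,0,0.6,0,0,0,0],[0,-10,0,0,0,0,0],[0,-13,0,0,0,0,0],[0,-13,0,0,0,0,0],[0,-13,0,0,0,0,0],[0,-13,0,0,0,0,0],[0,-13,0,0,0,0,0],[0,-13,0,0,0,0,0],[0,-13,0,0,0,0,0],[0,-13,0,0,0,0,0]])

```text
time: 11.25
ee_pos: [0.5409, -0.0313, 0.116]
ee_rot: [0.0, 0.698, 0.716, 0.0]
force: [-0.4, -0.1, -1.5]
width: 0.0231
gripper_force: 61.3
```

Call:
send_rows(targets=[[0,-13,0,0,0,0,0],[0,-13,0,0,0,0,0],[0,-10,0,0,0,0,0],[0,0,0,0,0,0,0],[0,0,0,0,0,0,0]])

```text
time: 11.75
ee_pos: [0.5058, -0.0322, 0.1161]
ee_rot: [0.0, 0.698, 0.716, 0.0]
force: [-0.0, 1.0, -1.9]
width: 0.023
gripper_force: 61.4
```

Run:
```python
from h import *
delta([.504,-.032,.1127],91.5)
c=vision.read_camera("scene")
for r in vision.recognise(c,"chip0"): print(r["p"],r["xyz"],pix(c,np.array(r["xyz"])))
```

```text
pos [ 0.5058 -0.0322  0.1161] th 91.43 -> shift [ 0.2 -1.8  3.4] wz -0.07
```

Call:
send_rows(targets=[[0,-4,1,0,0,0,0],[0,0,0,0,0,0,0],[0,0,-45,0,0,0,0],[0,0,-50,0,0,0,0],[43.3,-6.3,0,0,0,0,0],[43.3,-6.3,0,0,0,0,0],[43.3,-6.3,0,0,0,0,0],[43.3,-6.3,0,0,0,0,0],[43.3,-6.3,0,0,0,0,0],[43.3,-6.3,0,0,0,0,0],[43.3,-6.3,0,0,0,0,0],[0,0,0,0,0,0,0]])

```text
time: 13.05
ee_pos: [0.4487, 0.2736, 0.2099]
ee_rot: [-0.0, 0.697, 0.717, 0.0]
force: [-0.8, -0.8, -1.8]
width: 0.0234
gripper_force: 61.5
```

Run:
```python
from h import *
delta([.45,.27,.0565],91.5)
c=vision.read_camera("top");save(c,"t3",(230,120,360,270),3.9)
for r in vision.recognise(c,"chip0"): print(r["p"],r["xyz"],pix(c,np.array(r["xyz"])))
```

```text
pos [0.4487 0.2736 0.2099] th 91.66 -> shift [ -3.8   1.2 153.3] wz 0.16
```

View pics/t3.png

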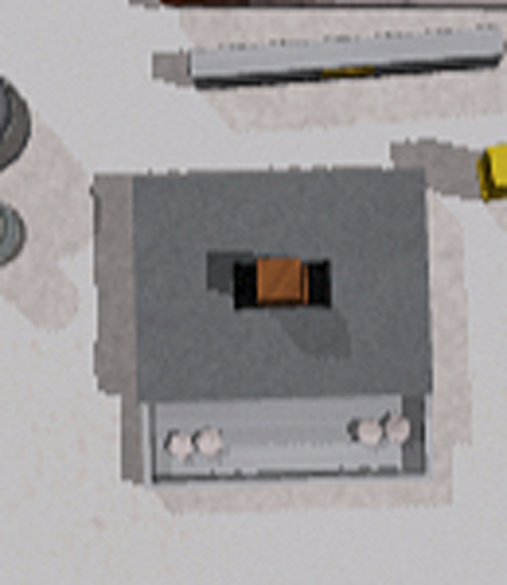

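All four chips lie in the gutter, at crop (178,443), (209,441), (370,431) and (397,428). The plate is clear and the bung is untouched at (282,280).

Call:
send_rows(targets=[[0,0,45,0,0,0,0],[0,0,45,0,0,0,0],[0,0,35,0,0,0,0],[0,0,18,0,0,0,0],[0,0,8,0,0,0,0],[0,0,2,0,0,0,0],[0,0,0,0,0,0,0]])

```text
time: 13.85
ee_pos: [0.4503, 0.2694, 0.0576]
ee_rot: [0.0, 0.698, 0.716, 0.0]
force: [-0.2, -1.1, -1.4]
width: 0.0232
gripper_force: 61.4
```

Call:
send_rows(targets=[[0,0,1.5,0,0,0,0],[0,0,0,0,0,0,0],[0,0,0,0,0,0,0.8],[0,0,0,0,0,0,0.8],[0,0,0,0,0,0,0.8],[0,0,0,0,0,0,0.8],[0,0,-20,0,0,0,0.8],[0,0,-45,0,0,0,0.8],[0,0,-50,0,0,0,0.8],[0,0,-40,0,0,8,0.8],[0,0,0,0,0,8,0.8],[0,0,0,0,0,8,0.8]])

```text
time: 15.05
ee_pos: [0.4501, 0.2699, 0.2119]
ee_rot: [0.0, 0.833, 0.553, 0.001]
force: [-0.1, -0.7, -0.2]
width: 0.0683
gripper_force: 0.0
```

Call:
send_rows(targets=[[0,0,0,0,0,8.25,0.8],[0,0,0,0,0,8.25,0.8],[0,0,0,0,0,8.25,0.8],[0,0,0,0,0,8.25,0.8],[0,0,0,0,0,8.25,0.8],[0,0,0,0,0,8.25,0.8],[0,0,0,0,0,8.25,0.8],[0,0,0,0,0,8.25,0.8],[0,0,0,0,0,0,0.8]])

```text
time: 15.95
ee_pos: [0.4497, 0.2697, 0.2104]
ee_rot: [0.0, 1.0, 0.011, -0.0]
force: [0.0, -1.0, -0.7]
width: 0.0683
gripper_force: 0.0
```

Run:
```python
from h import *
delta([.585,.039,.2],1.5)
c=vision.read_camera("scene")
for r in vision.recognise(c,"scraper"): print(r["p"],r["xyz"],pix(c,np.array(r["xyz"])))
print(bot.read_state()["time"],bot.read_state()["q"],bot.read_state()["width"])
```

```text
pos [0.4497 0.2697 0.2104] th 1.31 -> shift [130.  233.7  10.4] wz -0.19
0.91 [0.4636, 0.2723, 0.0342] [463. 259.]
16.05 [ 4.51363145e-01  3.58868608e-01  1.76513755e+00 -1.01398848e-05
  1.01761857e+00  1.99291848e+00] 0.06818033141466524
```

Call:
send_rows(targets=[[15,38.9,0,0,0,-0.2,0.8],[15,38.9,0,0,0,0,0.8],[15,38.9,0,0,0,0,0.8],[15,38.9,0,0,0,0,0.8],[15,38.9,0,0,0,0,0.8],[15,38.9,0,0,0,0,0.8],[0,0,0,0,0,0,0.8],[0,0,0,0,0,0,0.8]])

```text
time: 16.85
ee_pos: [0.5462, 0.0383, 0.2102]
ee_rot: [-0.0, 1.0, 0.015, -0.0]
force: [0.0, 0.5, 0.6]
width: 0.0686
gripper_force: 0.0
```

Run:
```python
from h import *
c=wrist();save(c,"w4")
for t in("bung","bung_top"):
  for r in vision.recognise(c,t): print(t,r["p"],r["xyz"],pix(c,np.array(r["xyz"])))
import pickle;pickle.dump({k:c[k] for k in("img","K","T")},open("w.pkl","wb"))
delta([.585,.039,.2],1.5)
```

```text
bung 0.8 [0.6673, -0.1085, 0.0924] [565.  32.]
bung 0.76 [0.5893, 0.0424, 0.1137] [320. 154.]
bung 0.69 [0.5874, 0.0377, 0.056] [326. 148.]
bung_top 0.83 [0.5882, 0.0423, 0.1151] [320. 156.]
bung_top 0.77 [0.6688, -0.1184, 0.0923] [581.  30.]
bung_top 0.34 [0.4686, 0.1096, 0.0185] [249. 263.]
pos [0.5458 0.0398 0.2104] th 1.77 -> shift [39.1  2.  10.4] wz 0.27
```

View pics/w4.png

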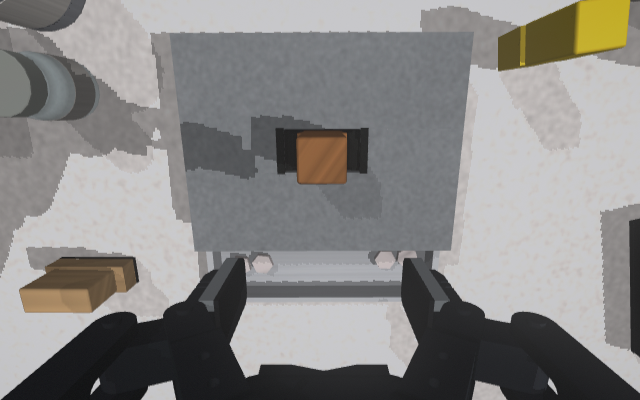

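The brown bung's top is at (297..347, 134..184), centred in its hole (277..367) and square to the picture. The yellow look-alike is off at (580,35).

Run:
```python
from h import *
import pickle
c=pickle.load(open("w.pkl","rb"))
P=[ray(c,*p,.114) for p in((297,134.5),(347,134.5),(347,184),(297,184))];print(P,np.mean(P,0))
print(ray(c,277,150,.056),ray(c,367,150,.056))
p=np.mean(P,0);delta([p[0],p[1],.101],1.6)
L0=.053
def row(a,L,L2): t=np.radians(a);return [0,round(L2*np.sin(t)*1000,2),round((L-L2*np.cos(t))*1000,2),a]
# swings: 4 rows per half swing
L=.053
print("lean",row(4,L,L),row(-4,L,L))
for k in range(9):
    print(L,row(-6,L,L+.00075),row(6,L,L+.00075));L+=.003
```

```text
[array([0.6007, 0.0566, 0.114 ]), array([0.6016, 0.026 , 0.114 ]), array([0.5707, 0.0244, 0.114 ]), array([0.5697, 0.0564, 0.114 ])] [0.585675 0.04085  0.114   ]
[0.5844 0.0767 0.056 ] [0.5866 0.0056 0.056 ]
pos [0.5458 0.0398 0.2104] th 1.77 -> shift [ 39.9   0.2 109.4] wz 0.17
lean [0, np.float64(3.7), np.float64(0.13), 4] [0, np.float64(-3.7), np.float64(0.13), -4]
0.053 [0, np.float64(-5.62), np.float64(-0.46), -6] [0, np.float64(5.62), np.float64(-0.46), 6]
0.056 [0, np.float64(-5.93), np.float64(-0.44), -6] [0, np.float64(5.93), np.float64(-0.44), 6]
0.059000000000000004 [0, np.float64(-6.25), np.float64(-0.42), -6] [0, np.float64(6.25), np.float64(-0.42), 6]
0.062000000000000006 [0, np.float64(-6.56), np.float64(-0.41), -6] [0, np.float64(6.56), np.float64(-0.41), 6]
0.065 [0, np.float64(-6.87), np.float64(-0.39), -6] [0, np.float64(6.87), np.float64(-0.39), 6]
0.068 [0, np.float64(-7.19), np.float64(-0.37), -6] [0, np.float64(7.19), np.float64(-0.37), 6]
0.07100000000000001 [0, np.float64(-7.5), np.float64(-0.36), -6] [0, np.float64(7.5), np.float64(-0.36), 6]
0.07400000000000001 [0, np.float64(-7.81), np.float64(-0.34), -6] [0, np.float64(7.81), np.float64(-0.34), 6]
0.07700000000000001 [0, np.float64(-8.13), np.float64(-0.32), -6] [0, np.float64(8.13), np.float64(-0.32), 6]
```

Call:
send_rows(targets=[[20,0,0,0,0,0.1,0.8],[20,0.2,0,0,0,0,0.8],[0,0,40,0,0,0,0.8],[0,0,35,0,0,0,0.8],[0,0,22,0,0,0,0.8],[0,0,12,0,0,0,0.8],[0,0,0,0,0,0,0.8],[0,0,0,0,0,0,0],[0,0,0,0,0,0,0],[0,0,0,0,0,0,0],[0,0,0,0,0,0,0],[0,0,0,0,0,0,0]], squeeze=50)

```text
time: 18.2
ee_pos: [0.5868, 0.0398, 0.1028]
ee_rot: [-0.0, 1.0, 0.013, 0.001]
force: [-1.2, 0.8, 6.3]
width: 0.0316
gripper_force: 49.1
```

Call:
send_rows(targets=[[0,0,0,0,0,0,0],[0,0,0,0,0,0,0],[0,0,0,0,0,0,0]], squeeze=115)

```text
time: 18.5
ee_pos: [0.5869, 0.0398, 0.103]
ee_rot: [-0.0, 1.0, 0.013, 0.001]
force: [-2.5, 0.4, 8.3]
width: 0.0306
gripper_force: 112.9
```

Call:
send_rows(targets=[[0,3.8,0.1,4,0,0,0],[0,3.8,0.1,4,0,0,0],[0,3.8,0.1,4,0,0,0],[0,0,0,0,0,0,0]])

```text
time: 18.9
ee_pos: [0.5873, 0.0275, 0.1021]
ee_rot: [-0.106, 0.994, 0.013, -0.0]
force: [-1.9, 1.7, 11.9]
width: 0.0307
gripper_force: 114.2
```

```bash
cat >> h.py <<'E'
def rock():
    p,r=pose();z=r.as_matrix()[:,2];s=bot.read_state();a=np.degrees(np.arctan2(z[1],-z[2]))
    print("t",round(s["time"],2),"pos",p.round(4),"lean",a.round(1),"f",s["force"].round(1),"tq",s["torque"].round(2),"w",round(s["width"],4))
    piv=p+z*(p[2]-.048)/-z[2];print("axis at lips",piv.round(4),"L",round((p[2]-.048)/-z[2]*1000,1))
E
python3 -c "
from h import *
rock()"
```

```text
t 18.9 pos [0.5873 0.0275 0.1021] lean 12.2 f [-1.9  1.7 11.9] tq [0.7  0.42 0.17] w 0.0307
axis at lips [0.5872 0.0391 0.048 ] L 55.3
```

Call:
send_rows(targets=[[0,-3.9,-0.5,-4,0,0,0],[0,-3.9,-0.5,-4,0,0,0],[0,-4,-0.5,-4,0,0,0],[0,-4,-0.5,-4,0,0,0],[0,-4.1,-0.5,-4,0,0,0],[0,-4.1,-0.5,-4,0,0,0],[0,0,0,0,0,0,0]])

```text
time: 19.6
ee_pos: [0.5866, 0.0534, 0.1056]
ee_rot: [0.106, 0.994, 0.014, 0.003]
force: [-0.6, -1.0, 8.1]
width: 0.031
gripper_force: 115.9
```

```bash
python3 -c "
from h import *
rock()"
```

```text
t 19.6 pos [0.5866 0.0534 0.1056] lean -12.1 f [-0.6 -1.   8.1] tq [-0.39  0.13 -0.08] w 0.031
axis at lips [0.5871 0.041  0.048 ] L 58.9
```

Call:
send_rows(targets=[[0,4.1,-0.5,4,0,0,0],[0,4.2,-0.5,4,0,0,0],[0,4.2,-0.5,4,0,0,0],[0,4.3,-0.5,4,0,0,0],[0,4.3,-0.5,4,0,0,0],[0,4.3,-0.5,4,0,0,0],[0,-4.4,-0.5,-4,0,0,0],[0,-4.4,-0.5,-4,0,0,0],[0,-4.5,-0.5,-4,0,0,0],[0,-4.5,-0.5,-4,0,0,0],[0,-4.6,-0.5,-4,0,0,0],[0,-4.6,-0.5,-4,0,0,0]])

```text
time: 20.8
ee_pos: [0.5867, 0.054, 0.1136]
ee_rot: [0.106, 0.994, 0.013, 0.003]
force: [-3.5, -0.9, 8.1]
width: 0.0305
gripper_force: 116.9
```

```bash
python3 -c "
from h import *
rock()
c=vision.read_camera('scene');save(c,'s5',(280,140,440,270),5)"
```

```text
t 20.8 pos [0.5867 0.054  0.1136] lean -12.1 f [-3.5 -0.9  8.1] tq [ 0.52  0.75 -0.19] w 0.0305
axis at lips [0.5873 0.0399 0.048 ] L 67.1
```

View pics/s5.png

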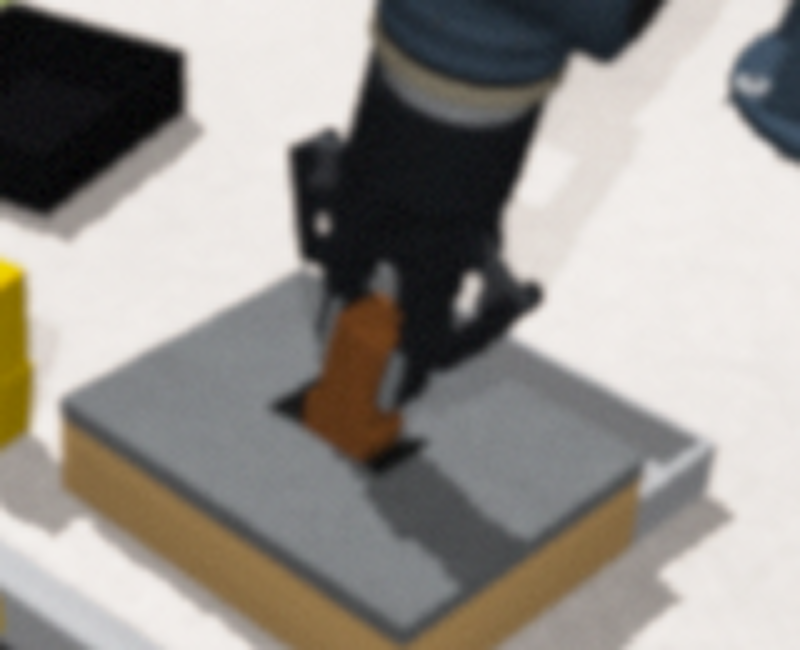

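The bung is leaning about 12° and is visibly rising, with its wider shoulder out of the hole near (350,430). The box is flat, so I continue.

Call:
send_rows(targets=[[0,4.7,-0.5,4,0,0,0],[0,4.8,-0.5,4,0,0,0],[0,4.8,-0.5,4,0,0,0],[0,4.9,-0.5,4,0,0,0],[0,4.9,-0.5,4,0,0,0],[0,4.9,-0.5,4,0,0,0],[0,-5,-0.5,-4,0,0,0],[0,-5,-0.5,-4,0,0,0],[0,-5.1,-0.5,-4,0,0,0],[0,-5.1,-0.5,-4,0,0,0],[0,-5.2,-0.5,-4,0,0,0],[0,-5.2,-0.5,-4,0,0,0]])

```text
time: 22.05
ee_pos: [0.5866, 0.0549, 0.1216]
ee_rot: [0.106, 0.994, 0.013, 0.003]
force: [-3.0, -4.1, 7.4]
width: 0.0307
gripper_force: 118.4
```

Call:
send_rows(targets=[[0,5.3,-0.4,4,0,0,0],[0,5.3,-0.4,4,0,0,0],[0,5.4,-0.4,4,0,0,0],[0,5.4,-0.4,4,0,0,0],[0,5.5,-0.4,4,0,0,0],[0,5.5,-0.4,4,0,0,0],[0,-5.5,-0.4,-4,0,0,0],[0,-5.5,-0.4,-4,0,0,0],[0,-5.6,-0.4,-4,0,0,0],[0,-5.6,-0.4,-4,0,0,0],[0,-5.7,-0.4,-4,0,0,0],[0,-5.7,-0.4,-4,0,0,0]])

```text
time: 23.25
ee_pos: [0.5862, 0.056, 0.1279]
ee_rot: [0.107, 0.994, 0.013, 0.002]
force: [-2.3, -5.7, 5.1]
width: 0.0306
gripper_force: 118.8
```

```bash
python3 -c "
from h import *
rock()"
```

```text
t 23.25 pos [0.5862 0.056  0.1279] lean -12.2 f [-2.3 -5.7  5.1] tq [-1.17  0.53 -0.1 ] w 0.0306
axis at lips [0.5868 0.0387 0.048 ] L 81.8
```

Call:
send_rows(targets=[[0,5.7,-0.4,4,0,0,0],[0,5.8,-0.4,4,0,0,0],[0,5.8,-0.4,4,0,0,0],[0,0,-2,0,0,0,0],[0,0,-2,0,0,0,0]])

```text
time: 23.75
ee_pos: [0.5861, 0.0393, 0.1345]
ee_rot: [0.001, 1.0, 0.013, -0.0]
force: [-0.1, 0.9, -1.7]
width: 0.0306
gripper_force: 118.4
```

Call:
send_rows(targets=[[0,0,-3,0,0,0,0],[0,0,-4,0,0,0,0],[0,0,-5,0,0,0,0]])

```text
time: 24.05
ee_pos: [0.5861, 0.04, 0.1465]
ee_rot: [0.0, 1.0, 0.014, -0.0]
force: [0.1, -0.1, -1.5]
width: 0.031
gripper_force: 118.4
```

```bash
python3 -c "
from h import *
rock()
c=vision.read_camera('scene')
for t in('casting_box','bung'):
  for r in vision.recognise(c,t): print(t,r['p'],r['xyz'])
"
```

```text
t 24.05 pos [0.5861 0.04   0.1465] lean -0.0 f [ 0.1 -0.1 -1.5] tq [-0.02  0.    0.02] w 0.031
axis at lips [0.5861 0.0399 0.048 ] L 98.5
casting_box 0.69 [0.6154, 0.0746, 0.0597]
bung 0.96 [0.6838, -0.1112, 0.0594]
bung 0.8 [0.5963, 0.0424, 0.1025]
```

Call:
send_rows(targets=[[0,0,-40,0,0,0,0],[0,0,-40,0,0,0,0],[-15.1,43.9,0,0,0,0,0],[-15.1,43.9,0,0,0,0,0],[-15.1,43.9,0,0,0,0,0],[-15.1,43.9,0,0,0,0,0],[-15.1,43.9,0,0,0,0,0],[-15.1,43.9,0,0,0,0,0],[-15.1,43.9,0,0,0,0,0],[-15.1,43.9,0,0,0,0,0],[-15.1,43.9,0,0,0,0,0],[0,0,0,0,0,0,0]])

```text
time: 25.4
ee_pos: [0.459, -0.3634, 0.2259]
ee_rot: [0.001, 1.0, 0.011, -0.0]
force: [-0.1, 0.9, -1.4]
width: 0.0309
gripper_force: 118.4
```

Run:
```python
from h import *
delta([.46,-.358,.092],1.5)
c=vision.read_camera("scene");save(c,"s6",(200,60,440,280),2.7)
for r in vision.recognise(c,"tray"): print(r["p"],r["xyz"],pix(c,np.array(r["xyz"])))
```

```text
pos [ 0.459  -0.3634  0.2259] th 1.28 -> shift [  1.1  -5.6 133.9] wz -0.22
0.83 [0.4639, -0.371, 0.0222] [283. 159.]
0.55 [0.6361, 0.2799, 0.0762] [422. 285.]
```

View pics/s6.png

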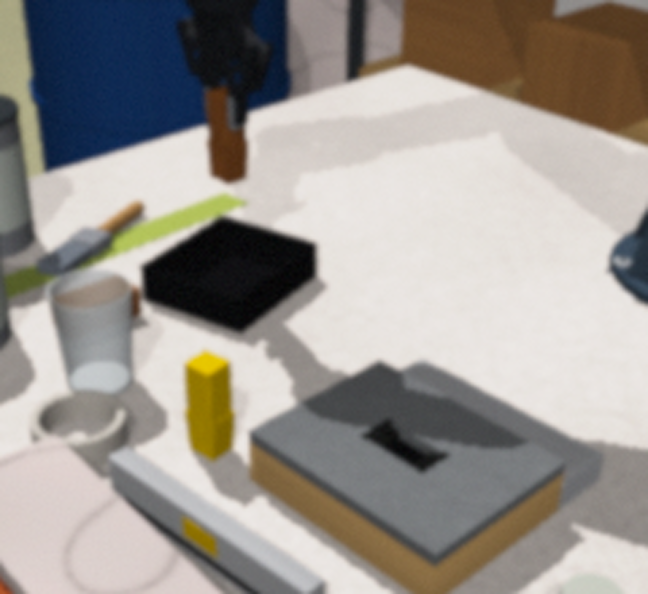

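The bung is out and held above the tray, whose rim spans (145..316, 220..330). The box is flat and its hole is empty.

Call:
send_rows(targets=[[1,-5,40,0,0,0,0],[0,0,40,0,0,0,0],[0,0,30,0,0,0,0],[0,0,14,0,0,0,0],[0,0,6,0,0,0,0],[0,0,0,0,0,0,0]])

```text
time: 26.1
ee_pos: [0.4622, -0.3537, 0.0965]
ee_rot: [0.0, 1.0, 0.014, 0.0]
force: [-0.3, -0.2, -1.0]
width: 0.0308
gripper_force: 118.4
```

Call:
send_rows(targets=[[0,0,2,0,0,0,0],[0,0,1.5,0,0,0,0],[0,0,0,0,0,0,0]])

```text
time: 26.4
ee_pos: [0.4619, -0.3542, 0.0933]
ee_rot: [0.0, 1.0, 0.013, 0.0]
force: [0.1, 0.2, -1.1]
width: 0.0306
gripper_force: 118.4
```

Call:
send_rows(targets=[[0,0,1.5,0,0,0,0],[0,0,0,0,0,0,0],[0,0,0,0,0,0,0.5],[0,0,0,0,0,0,0.8],[0,0,0,0,0,0,0.8],[0,0,0,0,0,0,0.8],[0,0,-10,0,0,0,0.8],[0,0,-25,0,0,0,0.8],[0,0,-45,0,0,0,0.8],[0,0,-45,0,0,0,0.8],[-40,0,-20,0,0,0,0.8],[0,0,0,0,0,0,0.8]])

```text
time: 27.6
ee_pos: [0.4201, -0.3558, 0.2401]
ee_rot: [0.002, 1.0, 0.013, 0.001]
force: [0.8, -0.5, -0.2]
width: 0.0681
gripper_force: 0.0
```

Call:
send_rows(targets=[[-40,0,0,0,0,0,0.8],[-30,0,0,0,0,0,0.8],[0,0,0,0,0,0,0.8],[0,0,0,0,0,0,0.8],[0,0,0,0,0,0,0.8]])

```text
time: 28.1
ee_pos: [0.3525, -0.357, 0.2363]
ee_rot: [0.0, 1.0, 0.013, 0.0]
force: [0.2, 0.5, -0.4]
width: 0.0683
gripper_force: 0.0
```

Run:
```python
from h import *
for n in("top","scene"):
    c=vision.read_camera(n)
    for t in("bung","scraper","tray"):
        for r in vision.recognise(c,t)[:3]: print(n,t,round(r["p"],2),r["xyz"])
    if n=="top": save(c,"t9",(150,100,500,300),2.28)
```

```text
top bung 0.65 [0.4603, -0.3431, 0.1054]
top bung 0.57 [0.6686, -0.1275, 0.0973]
top bung 0.34 [0.695, -0.3072, 0.0583]
top scraper 0.68 [0.4528, 0.2591, 0.0652]
top tray 0.63 [0.4613, -0.3619, 0.0048]
scene bung 0.7 [0.6803, -0.1154, 0.0597]
scene bung 0.5 [0.6043, 0.0651, 0.0587]
scene scraper 0.72 [0.4624, 0.2713, 0.0355]
scene tray 0.8 [0.4804, -0.3582, 0.0262]
```

View pics/t9.png

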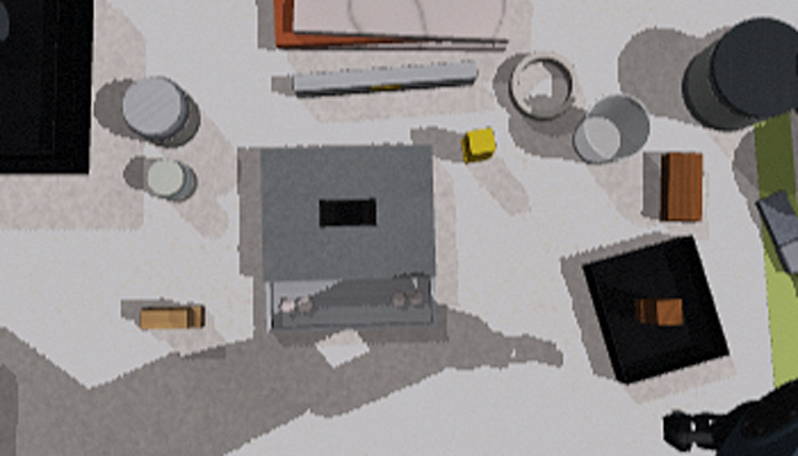

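The bung stands in the tray at (665,312). The scraper is on the bench at (172,317), and the four chips are in the gutter at (290,305) and (405,298). The bystanders are unmoved and the gripper is clear.

```bash
python3 -c "
from cell import hand_in
print(hand_in())"
```

```text
the job is handed in; nothing more can be done
None
```

I handed the job in at about 28 s of the 72 s: the final picture shows all four chips in the gutter, the scraper standing on the bench, and the bung rocked out and standing in the tray, but hand-in returned no verdict.

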